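Flip a culture dish over the edge of the light pad for colony counting

ROBOT

A 6-joint arm with a two-finger parallel gripper is mounted at the origin on a cart in front of the work surface, level with it; the furniture and walls round the work are solid. World frame = base frame: x ahead of the robot, y to its left, z up, the work surface at z = 0. Lengths are in m, angles in rad, forces in N, time in s.
With the tool pointing down it reaches from about 0.25 to 0.725 m from the base axis. Payload 4 kg.
Tool frame: the origin (TCP) lies midway between the tips of the shut fingers; the grasp point (between the pads) lies 19 mm behind it (bot.grip_point_offset is the distance from the TCP to the grasp point, in m); z points along the fingers, y is the line along which they close (so a half turn about z gives the same grasp; the last joint's range is limited). The gripper opens to 85 mm and grips with 20 to 120 N. Pads are 22 mm wide; open, the fingers measure 114 mm over their backs; the gripper's body (76 mm by 85 mm) begins 54 mm behind the grasp point. The pads swing forward as they close: fully open they stand 13 mm farther back than shut.
Start: joints at [-1.305, 0.241, 0.005, 1.335, 0, 1.571], TCP at [0.131, -0.482, 0.21] pointing down, gripper open.
Joint ranges: [-2.72, 2.72], [-1.05, 1.87], [-1.09, 1.28], [-1.99, 2.15], [-1.42, 1.44], [-3.14, 3.14]. Speed limits (rad/s): [2.79, 2.79, 3.14, 3.14, 3.14, 3.14].

INTERFACE

Orientations are given as a unit quaternion [x, y, z, w].
In Python, from workcell import bot gives the robot as it stands.
- The arm moves only by the tool step_arm, never from a script. Its argument "targets" is text: rows parted by semicolons, each of 7 numbers parted by spaces: the opening, from -1 (shut) to 1 (fully open), so that 0 is half open, then the shift along the world's x, y, z normalised to -1 to 1, where 1 is 0.5 m, then the turn, a rotation vector about the world's x, y, z normalised to -1 to 1, where 1 is pi/4 rad. In form: gripper x y z wx wy wz; .... A call has 1 to 10 rows; each row is the pose to reach, as a shift and turn from the pose commanded when the call began; what a row does not reach only later rows make up. A row lasts 1/12 s, in which the tool goes at most 41.7 mm and 7.16 degrees, less where a joint would pass 70% of its speed; a pose out of reach is approached as far as the arm can. A call with a number of a shift or a turn outside -1 to 1 is refused whole. A call with a gripper value outside its range is refused whole. The fingers move at their own pace and stop on an object; the grip force is fixed at half the most. Time passes only in rows, so rows that repeat a pose let the fingers close. It gives the time, the measured TCP pose, the force, the opening and the grip force at its end, in the units of the state.
- bot.get_obs(): the state, without advancing time (a new reading comes with each control period).
- bot.camera(name): name is "side" or "top"; returns the picture (480x640x3 uint8, red, green, blue); there is no depth.
- bot.camera_info(name): a dict with "vertical_fov" (degrees; the focal length in pixels is half the picture's height over the tangent of half this angle, whatever the lens; pixels are square), "cx", "cy" (the principal point, pixels), "pose" (4x4, takes a point from camera to world coordinates). Camera axes: x right, y up, looking along -z (the intrinsics and any distortion apply to the point x, -y, -z); pixel columns grow to the right and rows downward; lengths in m; the calibration is good to about 2 mm. A picture is of the moment at which its call begins. camera_info takes no time and is no camera call.
- bot.job_done(): hands the job in; it is judged then, once.
The state is a dict: "clock": time; "joint_pos": joint angles; "joint_vel": joint speeds; "tau": joint torques, N m; "eef_pos": TCP position; "tool_rot": TCP orientation; "ft_force": force on the tool from outside, world axes, zero at the start; "ft_torque": the same for the moment, N m; "grip_width": finger opening in m; "grasp_force": force on a finger pad.
Only numpy, scipy, OpenCV 4.12 (cv2) and the standard library are available. Lean on these libraries where they do the work, as an engineer would, in place of code of your own. Each camera call takes 0.05 s, during which the arm holds its last target. There are 200 camera calls.

TASK

The culture dish lying lid up on the bench beside the lit counting pad has to be counted through its base, so it must lie lid down on the pad. Without gripping or picking it up, push the dish gently with the fingertips against the edge of the pad and work its near side up until it stands on its rim against that edge and flips over onto the pad; then push it flat along the pad until the whole dish lies inside the ruled square. Do not press hard on the dish, it is thin plastic, and leave the other things on the bench where they are.

Things in the scene. Friction and masses are not known exactly. Their poses are not given: they have to be found in the camera images.
- culture_dish: Round clear petri dish with lid and agar, 61 mm across, 15 mm high, about 30 g, one loose piece, cracks if pressed with over 35 N. Origin: centre of its underside; z points out through the lid (down when flipped). The lid's 61 mm rim spans 4 to 15 mm above the underside; the base below is 58 mm across, so the lid rim is a small step all round. Starts 20 to 50 mm clear of the pad's long side; the only dish lying lid up.
- dish_middle (a point): The middle of the culture dish, half-way up its 15 mm height on its axis.
- light_pad: Flat slab, aluminium frame and lit white top, 160 mm (its x) by 200 mm (its y), 14 mm high, square upright sides, fixed to the bench. Origin: centre of its underside, z up. Its 200 mm long side at x = -80 mm faces the culture dish; its x axis points from that side across the pad, the way the dish is to be flipped. The top is flat and empty.
- field (a point): Centre of the ruled square on the light pad's top (14 mm above the bench). The square is 92 mm by 92 mm over its outer lines, parallel to the pad's sides, drawn in thin grey lines 10 mm apart; nothing is raised. Axes as the light pad's.
- edge (a point): Middle of the top edge of the pad's long side facing the dish (14 mm above the bench, 80 mm from the square's centre). Axes as the light pad's.
- marker: Bystander: a marker pen, 135 mm long and 17 mm thick, lying on the bench beyond the far long side of the pad. Origin at the centre of its underside.
- dropper: Bystander: a brown dropper bottle with a black bulb, 29 mm across and 92 mm high, standing to the right of the pad and the dish, seen along the direction of the flip. Origin at the centre of its underside.
- cup: Bystander: a specimen cup with an orange screw lid, 62 mm across and 71 mm high, standing to the right of the pad, seen along the direction of the flip. Origin at the centre of its underside.
- timer: Bystander: a white minute timer, 76 by 74 by 18 mm, lying face up on the bench to the left of the pad. Origin at the centre of its underside.
Mind the look-alikes: they are no part of the job. Leave any black or blue look-alike of the culture_dish alone.

How it is judged:
By the outcome, as a careful person would: the job done as asked, in the order asked, and still so for the second after the job is handed in, with the robot touching nothing.
It also fails if it takes over 64 s, if anything falls off the work surface, if the arm or the gripper's body presses on something with over 40 N, if the wrist force passes 120 N, or if a joint passes its speed limit or range.

## Working session

There is one attempt and no reset: what is moved stays moved. The work goes in short steps, Python scripts to look and compute and a tool call to move; the robot and the scene stay as the last step left them, time stands still between calls to the robot, and variables do not carry over. Pictures are saved under pics/ and viewed, at most 10 in all, crops included, and the job is handed in when it is done.

Besides the shell and the picture viewer there is one more tool, called as name(argument=value, ...) on one line, values as JSON. step_arm: Moves the arm, as the interface text tells. Scaled input: -1 to 1 covers 0.5 m each way for a shift and pi/4 rad each way for a turn. Its arguments: {"type":"object","properties":{"targets":{"type":"string"}},"required":["targets"]}

```bash
ls; mkdir -p pics
python3 - <<'E'
from workcell import bot
import cv2,numpy as np
for n in("side","top"):
    im=bot.camera(n); cv2.imwrite(f"pics/{n}0.png",im[...,::-1]); i=bot.camera_info(n); print(n,{k:(np.round(v,4).tolist() if k=="pose" else v) for k,v in i.items()})
print(bot.get_obs())
E
```

```text
pics
side {'vertical_fov': 56.06032270675583, 'cx': 320.57971309846204, 'cy': 242.9042459304025, 'pose': [[0.943, 0.2221, -0.2479, 0.3105], [-0.3328, 0.6463, -0.6867, -0.7475], [0.0077, 0.73, 0.6834, 0.7481], [0.0, 0.0, 0.0, 1.0]]}
top {'vertical_fov': 53.457032048275195, 'cx': 317.29014045139047, 'cy': 238.84271453220788, 'pose': [[-0.0107, 0.9866, -0.1629, 0.3823], [-0.9999, -0.0083, 0.015, -0.0495], [0.0134, 0.1631, 0.9865, 1.1022], [0.0, 0.0, 0.0, 1.0]]}
{'clock': 0.1, 'joint_pos': array([-1.30498963e+00,  2.41342409e-01,  3.84687054e-03,  1.33520439e+00,
       -3.30341458e-05,  1.57078236e+00]), 'joint_vel': array([ 0.00018084, -0.0029734 ,  0.00238542, -0.00144421, -0.00190167,
       -0.00104471]), 'tau': array([ 2.09937394e-05, -3.73137939e+01,  2.53009719e+01,  1.08641689e-02,
       -5.12856991e-05, -2.53074609e-05]), 'eef_pos': array([ 0.13117195, -0.4818499 ,  0.20869503]), 'tool_rot': array([ 9.91179965e-01,  1.32519320e-01, -1.42490029e-04, -9.41217555e-04]), 'ft_force': array([-0.1874745 ,  0.91565329, -0.19839544]), 'ft_torque': array([ 0.05759569, -0.02330335,  0.04378192]), 'grasp_force': 0.0, 'grip_width': 0.085335720913139}
```

View pics/top0.png

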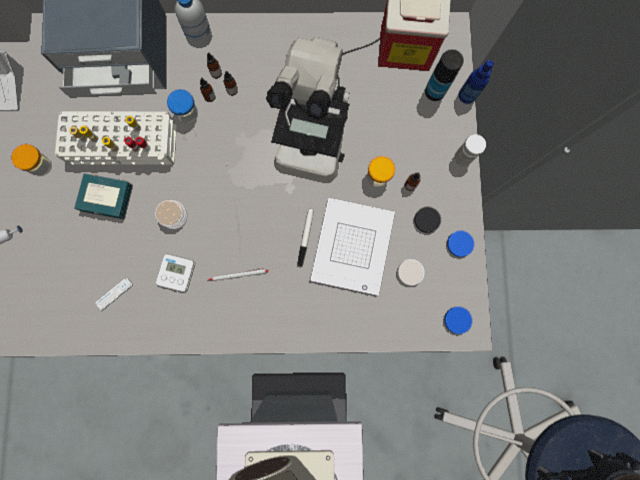

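View pics/side0.png

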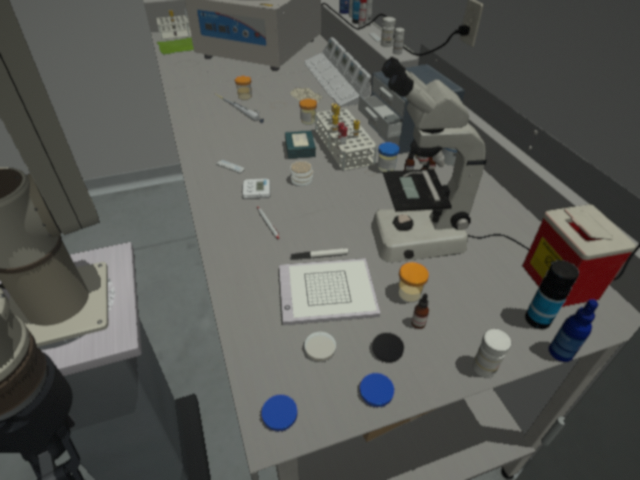

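Candidates in the top view:
- White/clear dish at (411,272): lid up and next to the pad's long side. **This is my choice.**
- Black look-alike at (427,220).
- Blue look-alikes at (460,244) and (458,320).
- Tan-topped jar at (171,215).
- Orange lids at (381,170) and (27,157).

The pad is at (352,246). In the side view the dish is at (320,346).

```bash
cat > h.py <<'E'
from workcell import bot
import cv2,numpy as np
def ray(n,uv,z):
    i=bot.camera_info(n); T=np.array(i["pose"]); f=240/np.tan(np.radians(i["vertical_fov"]/2))
    d=T[:3,:3]@np.array([(uv[0]-i["cx"])/f,-(uv[1]-i["cy"])/f,-1]); o=T[:3,3]
    return o+d*(z-o[2])/d[2]
def blob(im,seed,lo):
    g=im.min(2).astype(np.uint8); m=(g>lo).astype(np.uint8)
    n,l,s,c=cv2.connectedComponentsWithStats(m,connectivity=4); k=l[seed[1],seed[0]]
    b=(l==k).astype(np.uint8); return max(cv2.findContours(b,0,cv2.CHAIN_APPROX_NONE)[0],key=cv2.contourArea)
E
python3 - <<'E'
from h import *
for n,pad,dish in(("top",(325,240),(411,272)),("side",(300,310),(320,346))):
    im=cv2.imread(f"pics/{n}0.png")
    print(n,"vals",im[dish[1],dish[0]],im[pad[1],pad[0]],im[dish[1]+22,dish[0]+20])
    for lo in(170,190,205):
        try:
            c=blob(im,dish,lo); e=[ray(n,p[0],.015) for p in c]; (x,y),r=cv2.minEnclosingCircle(np.array(e,np.float32)[:,:2])
            c2=blob(im,pad,lo); w=np.array([ray(n,p[0],.014) for p in c2],np.float32)[:,:2]; R=cv2.minAreaRect(w)
            print(lo,"dish",round(x,4),round(y,4),"r",round(r,4),"pad",np.round(R[0],4),np.round(R[1],4),round(R[2],2))
        except Exception as ex: print(lo,ex)
im=cv2.imread("pics/top0.png")[180:330,280:480]; cv2.imwrite("pics/crop0.png",cv2.resize(im,None,fx=4,fy=4,interpolation=cv2.INTER_CUBIC))
E
```

```text
top vals [195 202 210] [225 224 224] [162 164 169]
170 OpenCV(4.12.0) /io/opencv/modules/imgproc/src/shapedescr.cpp:201: error: (-215:Assertion failed) count >= 0 && (depth == CV_32F || depth == CV_32S) in function 'minEnclosingCircle'

190 OpenCV(4.12.0) /io/opencv/modules/imgproc/src/shapedescr.cpp:201: error: (-215:Assertion failed) count >= 0 && (depth == CV_32F || depth == CV_32S) in function 'minEnclosingCircle'

205 OpenCV(4.12.0) /io/opencv/modules/imgproc/src/shapedescr.cpp:201: error: (-215:Assertion failed) count >= 0 && (depth == CV_32F || depth == CV_32S) in function 'minEnclosingCircle'

side vals [154 166 165] [183 195 191] [118 125 123]
170 time passes only in moves, steps and waits
190 OpenCV(4.12.0) /io/opencv/modules/imgproc/src/shapedescr.cpp:201: error: (-215:Assertion failed) count >= 0 && (depth == CV_32F || depth == CV_32S) in function 'minEnclosingCircle'

205 time passes only in moves, steps and waits
```

View pics/crop0.png

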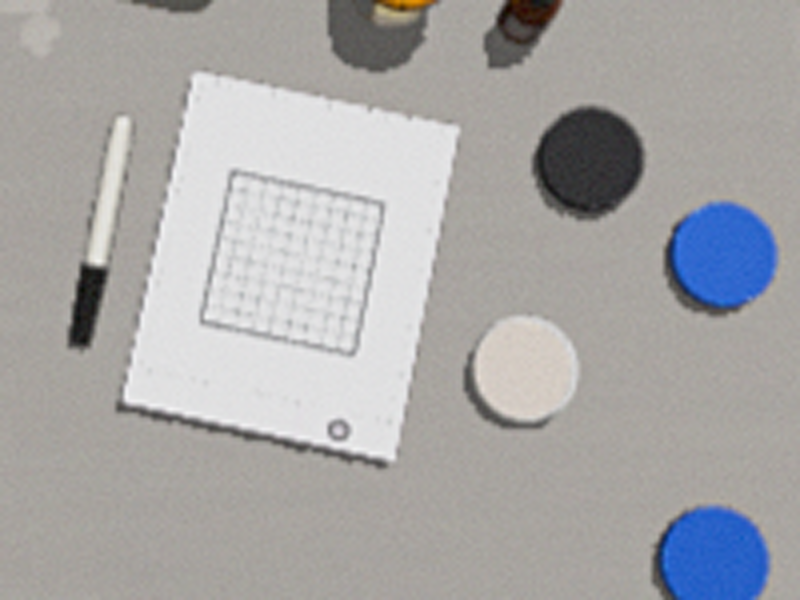

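The crop shows the clear-rimmed dish with cream agar at crop (525,370), i.e. full-image (411,272). It faces the pad's right long side, so the choice holds. I'm fixing the measuring helper.

```bash
cat > h.py <<'E'
from workcell import bot
import cv2,numpy as np
I={n:bot.camera_info(n) for n in("top","side")}
def ray(n,uv,z):
    i=I[n]; T=np.array(i["pose"]); f=240/np.tan(np.radians(i["vertical_fov"]/2)); uv=np.asarray(uv,float).reshape(-1,2)
    d=np.c_[(uv[:,0]-i["cx"])/f,-(uv[:,1]-i["cy"])/f,-np.ones(len(uv))]@T[:3,:3].T; o=T[:3,3]
    return np.ascontiguousarray((o+d*((z-o[2])/d[:,2])[:,None])[:,:2],np.float32)
def blob(im,seed,lo):
    m=(cv2.GaussianBlur(im,(3,3),0).min(2)>lo).astype(np.uint8)
    l=cv2.connectedComponents(m,connectivity=4)[1]; b=(l==l[seed[1],seed[0]]).astype(np.uint8)
    return max(cv2.findContours(b,0,cv2.CHAIN_APPROX_NONE)[0],key=cv2.contourArea)
E
python3 - <<'E'
from h import *
for n,pad,dish,los in(("top",(325,240),(411,272),(175,182,190)),("side",(300,310),(320,346),(135,142,150))):
    im=cv2.imread(f"pics/{n}0.png")
    for lo in los:
        (x,y),r=cv2.minEnclosingCircle(ray(n,blob(im,dish,lo),.015)); e=cv2.fitEllipse(ray(n,blob(im,dish,lo),.015))
        R=cv2.minAreaRect(ray(n,blob(im,pad,lo),.014))
        print(n,lo,"dish",round(x,4),round(y,4),"r",round(r,4),np.round(e[0],4),np.round(e[1],4),"pad",np.round(R[0],4),np.round(R[1],4),round(R[2],2))
print("field", ray("top",[[280+294/4,180+262/4]],.014), ray("side",[[328,287]],.014))
E
```

```text
top 175 dish 0.4851 -0.2817 r 0.0307 [ 0.4848 -0.2812] [0.0575 0.0582] pad [ 0.5469 -0.1474] [0.1611 0.2006] 77.18
top 182 dish 0.4848 -0.281 r 0.0298 [ 0.4848 -0.2811] [0.0566 0.057 ] pad [ 0.547  -0.1481] [0.1592 0.1993] 77.18
top 190 dish 0.4846 -0.2814 r 0.029 [ 0.4846 -0.2811] [0.0545 0.055 ] pad [ 0.5469 -0.1481] [0.1586 0.1985] 77.19
side 135 dish 0.4811 -0.2776 r 0.0304 [ 0.4813 -0.2775] [0.0581 0.0591] pad [ 0.5435 -0.1466] [0.1619 0.1999] 77.31
side 142 dish 0.4813 -0.2772 r 0.0294 [ 0.4814 -0.2775] [0.0557 0.0569] pad [ 0.544  -0.1462] [0.1593 0.1974] 77.07
side 150 dish 0.4814 -0.2767 r 0.0278 [ 0.4813 -0.2769] [0.0528 0.054 ] pad [ 0.5437 -0.1463] [0.1583 0.1957] 77.24
field [[ 0.5457582  -0.14959888]] [[ 0.5456765  -0.14630951]]
```

step_arm(targets="-0.41 0.678 0.295 -0.2 0 0 1; -0.41 0.678 0.295 -0.2 0 0 1; -0.41 0.678 0.295 -0.2 0 0 1; -0.41 0.678 0.295 -0.2 0 0 1; -0.41 0.678 0.295 -0.2 0 0 1; -0.41 0.678 0.295 -0.2 0 0 1; -0.41 0.678 0.295 -0.2 0 0 1; -0.41 0.678 0.295 -0.2 0 0 1; -0.41 0.678 0.295 -0.2 0 0 1; -0.41 0.678 0.295 -0.2 0 0 1")

```text
clock: 0.93
eef_pos: [0.4745, -0.3311, 0.1067]
tool_rot: [0.863, 0.504, 0.001, -0.001]
ft_force: [-0.8, -0.8, 0.2]
grip_width: 0.0252
grasp_force: 0.0
```

step_arm(targets="-0.41 -0.009 -0.006 -0.08 0 0 0.37; -0.41 -0.009 -0.006 -0.14 0 0 0.37; -0.41 -0.009 -0.006 -0.17 0 0 0.37; -0.41 -0.009 -0.006 -0.17 0 0 0.37")

```text
clock: 1.27
eef_pos: [0.4621, -0.3353, 0.0196]
tool_rot: [0.783, 0.622, -0.001, -0.005]
ft_force: [-0.2, 0.5, 0.0]
grip_width: 0.0251
grasp_force: 0.0
```

step_arm(targets="-0.41 0 0 0 0.15 -0.034 0; -0.41 0 0 -0.01 0.15 -0.034 0; -0.41 0 0 -0.01 0.15 -0.034 0")

```text
clock: 1.52
eef_pos: [0.4655, -0.3398, 0.0195]
tool_rot: [0.783, 0.619, 0.047, -0.037]
ft_force: [-0.9, 0.3, 0.4]
grip_width: 0.0249
grasp_force: 0.0
```

Run:
```python
from h import *
o=bot.get_obs(); from scipy.spatial.transform import Rotation as R
M=R.from_quat(o["tool_rot"]).as_matrix(); print(o["eef_pos"],o["ft_force"],M.round(3).tolist())
im=bot.camera("side"); cv2.imwrite("pics/s1.png",cv2.resize(im[280:460,200:440,::-1],None,fx=3,fy=3,interpolation=2))
```

```text
[ 0.46552673 -0.33979198  0.01953035] [-0.85709933  0.30531781  0.36074526] [[0.229, 0.973, 0.027], [0.966, -0.231, 0.116], [0.119, -0.0, -0.993]]
```

View pics/s1.png

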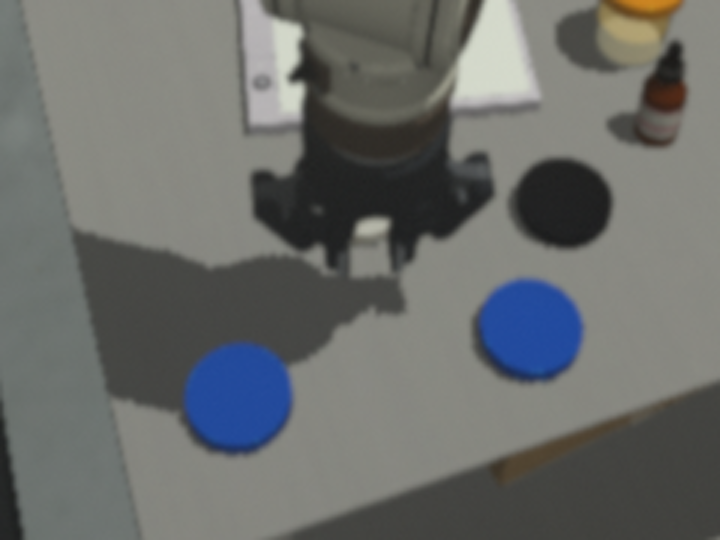

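The picture shows the two fingertips at about (337,262) and (400,262) behind the dish, centred on it and clear of the blue dishes. Next I'll lower to find the bench.

step_arm(targets="-0.41 0 0 -0.02 0 0 0; -0.41 0 0 -0.028 0 0 0; -0.41 0 0 -0.028 0 0 0")

```text
clock: 1.82
eef_pos: [0.4651, -0.3366, 0.0044]
tool_rot: [0.782, 0.621, 0.047, -0.039]
ft_force: [0.9, -0.5, -0.9]
grip_width: 0.0252
grasp_force: 0.0
```

step_arm(targets="-0.41 0 0 -0.004 0 0 0; -0.41 0 0 -0.004 0 0 0")

```text
clock: 1.98
eef_pos: [0.4659, -0.3374, 0.0033]
tool_rot: [0.782, 0.621, 0.047, -0.038]
ft_force: [0.6, 0.0, 0.1]
grip_width: 0.0251
grasp_force: 0.0
```

step_arm(targets="-0.41 0 0 -0.003 0 0 0; -0.41 0 0 -0.003 0 0 0")

```text
clock: 2.15
eef_pos: [0.4659, -0.3378, 0.002]
tool_rot: [0.782, 0.621, 0.047, -0.038]
ft_force: [-0.1, 0.5, 0.3]
grip_width: 0.0254
grasp_force: 0.0
```

step_arm(targets="-0.41 0 0 -0.003 0 0 0; -0.41 0 0 -0.003 0 0 0")

```text
clock: 2.32
eef_pos: [0.4658, -0.3379, 0.0004]
tool_rot: [0.782, 0.621, 0.047, -0.038]
ft_force: [-0.3, -0.0, 0.1]
grip_width: 0.0254
grasp_force: 0.0
```

step_arm(targets="-0.41 0 0 -0.003 0 0 0; -0.41 0 0 -0.003 0 0 0")

```text
clock: 2.48
eef_pos: [0.4657, -0.3379, -0.0012]
tool_rot: [0.782, 0.621, 0.047, -0.038]
ft_force: [-0.9, -0.2, -0.1]
grip_width: 0.0249
grasp_force: 0.0
```

step_arm(targets="-0.41 0 0 -0.003 0 0 0; -0.41 0 0 -0.003 0 0 0")

```text
clock: 2.65
eef_pos: [0.4657, -0.3379, -0.0028]
tool_rot: [0.782, 0.621, 0.047, -0.038]
ft_force: [-0.3, -0.0, 0.9]
grip_width: 0.0253
grasp_force: 0.0
```

step_arm(targets="-0.41 0 0 -0.002 0 0 0; -0.41 0 0 -0.002 0 0 0")

```text
clock: 2.82
eef_pos: [0.4657, -0.3379, -0.0037]
tool_rot: [0.782, 0.621, 0.047, -0.038]
ft_force: [0.1, 0.5, -0.7]
grip_width: 0.0252
grasp_force: 0.0
```

step_arm(targets="-0.41 0 0 -0.002 0 0 0; -0.41 0 0 -0.002 0 0 0")

```text
clock: 2.98
eef_pos: [0.4658, -0.3379, -0.0047]
tool_rot: [0.782, 0.621, 0.047, -0.038]
ft_force: [0.6, 0.0, 0.9]
grip_width: 0.0249
grasp_force: 0.0
```

step_arm(targets="-0.41 0 0 -0.002 0 0 0; -0.41 0 0 -0.002 0 0 0")

```text
clock: 3.15
eef_pos: [0.4658, -0.3379, -0.0057]
tool_rot: [0.782, 0.621, 0.047, -0.038]
ft_force: [0.3, -0.2, -0.7]
grip_width: 0.0251
grasp_force: 0.0
```

step_arm(targets="-0.41 0 0 -0.002 0 0 0; -0.41 0 0 -0.002 0 0 0")

```text
clock: 3.32
eef_pos: [0.4658, -0.3379, -0.0067]
tool_rot: [0.782, 0.621, 0.047, -0.038]
ft_force: [-0.9, 0.8, -0.3]
grip_width: 0.025
grasp_force: 0.0
```

step_arm(targets="-0.41 0 0 -0.002 0 0 0; -0.41 0 0 -0.002 0 0 0")

```text
clock: 3.48
eef_pos: [0.4658, -0.3379, -0.0077]
tool_rot: [0.782, 0.621, 0.047, -0.038]
ft_force: [-0.7, -1.0, -0.9]
grip_width: 0.025
grasp_force: 0.0
```

step_arm(targets="-0.41 0 0 -0.002 0 0 0; -0.41 0 0 -0.002 0 0 0")

```text
clock: 3.65
eef_pos: [0.4658, -0.3379, -0.0087]
tool_rot: [0.782, 0.621, 0.047, -0.038]
ft_force: [-0.2, -0.2, 0.2]
grip_width: 0.0253
grasp_force: 0.0
```

step_arm(targets="-0.41 0 0 -0.002 0 0 0; -0.41 0 0 -0.002 0 0 0")

```text
clock: 3.82
eef_pos: [0.4658, -0.3379, -0.0097]
tool_rot: [0.782, 0.621, 0.047, -0.038]
ft_force: [-1.0, -0.8, -0.2]
grip_width: 0.0251
grasp_force: 0.0
```

Run:
```python
from h import *
im=bot.camera("side"); cv2.imwrite("pics/s2.png",cv2.resize(im[330:400,270:370,::-1],None,fx=6,fy=6,interpolation=2))
F=[]
for k in range(4): o=bot.get_obs(); F.append(o["ft_force"]); bot.camera("top")
print(np.mean(F,0),o["eef_pos"])
```

```text
[-0.40150775  0.42440719 -0.13809597] [ 0.46584727 -0.33794048 -0.0094708 ]
```

View pics/s2.png

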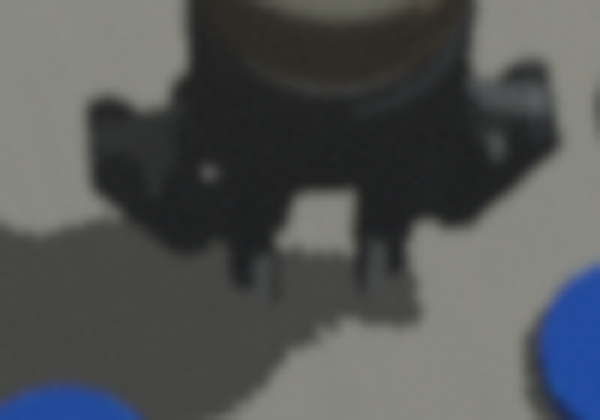

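Run:
```python
from h import *
for z in(0,.004,.008): print(z,ray("side",[[270+265/6,330+300/6],[270+372/6,330+290/6]],z).round(4).tolist())
```

```text
0 [[0.44850000739097595, -0.3386000096797943], [0.4805000126361847, -0.34619998931884766]]
0.004 [[0.44769999384880066, -0.3407999873161316], [0.4796000123023987, -0.3483000099658966]]
0.008 [[0.44699999690055847, -0.34299999475479126], [0.47870001196861267, -0.3504999876022339]]
```

step_arm(targets="-0.41 0 0 -0.002 0 0 0; -0.41 0 0 -0.002 0 0 0")

```text
clock: 4.23
eef_pos: [0.4658, -0.3379, -0.0106]
tool_rot: [0.782, 0.621, 0.047, -0.038]
ft_force: [-0.2, -0.3, -1.0]
grip_width: 0.0253
grasp_force: 0.0
```

step_arm(targets="-0.41 0 0 -0.002 0 0 0; -0.41 0 0 -0.002 0 0 0")

```text
clock: 4.4
eef_pos: [0.4657, -0.3379, -0.0117]
tool_rot: [0.782, 0.621, 0.047, -0.038]
ft_force: [-0.5, -0.0, -0.1]
grip_width: 0.0256
grasp_force: 0.0
```

step_arm(targets="-0.41 0 0 -0.002 0 0 0; -0.41 0 0 -0.002 0 0 0")

```text
clock: 4.57
eef_pos: [0.4658, -0.3379, -0.0127]
tool_rot: [0.782, 0.621, 0.047, -0.038]
ft_force: [1.0, -0.1, 0.8]
grip_width: 0.0256
grasp_force: 0.0
```

step_arm(targets="-0.41 0 0 -0.002 0 0 0; -0.41 0 0 -0.002 0 0 0")

```text
clock: 4.73
eef_pos: [0.4658, -0.3379, -0.0137]
tool_rot: [0.782, 0.621, 0.047, -0.038]
ft_force: [-0.7, 0.0, -0.0]
grip_width: 0.0254
grasp_force: 0.0
```

step_arm(targets="-0.41 0 0 -0.002 0 0 0; -0.41 0 0 -0.002 0 0 0")

```text
clock: 4.9
eef_pos: [0.4657, -0.3378, -0.0147]
tool_rot: [0.782, 0.621, 0.047, -0.038]
ft_force: [0.1, 1.2, -0.3]
grip_width: 0.0251
grasp_force: 0.0
```

step_arm(targets="-0.41 0 0 -0.002 0 0 0; -0.41 0 0 -0.002 0 0 0")

```text
clock: 5.07
eef_pos: [0.4658, -0.3379, -0.0157]
tool_rot: [0.782, 0.621, 0.047, -0.038]
ft_force: [-0.6, 1.2, -0.5]
grip_width: 0.0251
grasp_force: 0.0
```

step_arm(targets="-0.41 0 0 -0.002 0 0 0; -0.41 0 0 -0.002 0 0 0")

```text
clock: 5.23
eef_pos: [0.4658, -0.3379, -0.0167]
tool_rot: [0.782, 0.621, 0.047, -0.038]
ft_force: [1.0, 1.0, 0.5]
grip_width: 0.0253
grasp_force: 0.0
```

Run:
```python
from h import *
o=bot.get_obs();print(o["eef_pos"],o["ft_force"],o["joint_pos"].round(4).tolist(),o["tau"].round(2).tolist(),bot.grip_point_offset)
a=bot.camera("side")[330:400,270:370,::-1];b=bot.camera("top")[255:325,390:490,::-1]
cv2.imwrite("pics/s3.png",cv2.resize(np.hstack([a,b]),None,fx=4,fy=4,interpolation=2))
```

```text
[ 0.46575915 -0.3378871  -0.01665591] [1.01122173 0.97346609 0.46932061] [-0.6885, 0.6161, -0.0507, 0.9586, 0.1079, 1.1084] [-0.0, -49.36, 20.36, 0.37, 0.35, 0.0] 0.0187
```

View pics/s3.png

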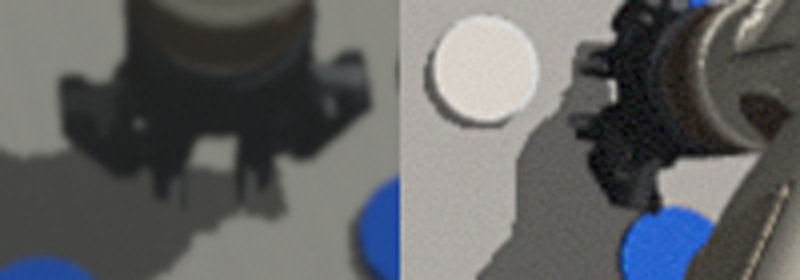

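Run:
```python
from h import *
print([k for k in dir(bot) if k[0]!='_'])
for z in(0,.01,.02,.03,.04,.05): print(z,"side",ray("side",[[315,382],[332.5,382]],z).round(4).tolist(),"top",ray("top",[[433.5,287.5],[433.5,266]],z).round(4).tolist())
```

```text
['Unreachable', 'camera', 'camera_info', 'get_obs', 'grip_point_offset', 'job_done']
0 side [[0.44859999418258667, -0.34290000796318054], [0.4787999987602234, -0.35339999198913574]] top [[0.4480000138282776, -0.33390000462532043], [0.49799999594688416, -0.33640000224113464]]
0.01 side [[0.44679999351501465, -0.3483000099658966], [0.4765999913215637, -0.3587000072002411]] top [[0.4474000036716461, -0.3312999904155731], [0.4968999922275543, -0.33379998803138733]]
0.02 side [[0.4449000060558319, -0.35370001196861267], [0.47429999709129333, -0.36399999260902405]] top [[0.44679999351501465, -0.3287000060081482], [0.4959000051021576, -0.3312000036239624]]
0.03 side [[0.4431000053882599, -0.35920000076293945], [0.47209998965263367, -0.3691999912261963]] top [[0.4462999999523163, -0.3260999917984009], [0.49480000138282776, -0.3285999894142151]]
0.04 side [[0.44119998812675476, -0.3646000027656555], [0.4697999954223633, -0.37450000643730164]] top [[0.4456999897956848, -0.32350000739097595], [0.49380001425743103, -0.32600000500679016]]
0.05 side [[0.43939998745918274, -0.3700000047683716], [0.4675999879837036, -0.3797999918460846]] top [[0.44510000944137573, -0.32100000977516174], [0.4927000105381012, -0.32339999079704285]]
```

step_arm(targets="-0.41 0 0 -0.002 0 0 0; -0.41 0 0 -0.002 0 0 0")

```text
clock: 5.5
eef_pos: [0.4658, -0.3379, -0.0176]
tool_rot: [0.782, 0.621, 0.047, -0.038]
ft_force: [0.4, -0.5, 0.5]
grip_width: 0.025
grasp_force: 0.0
```

step_arm(targets="-0.41 0 0 -0.002 0 0 0; -0.41 0 0 -0.002 0 0 0")

```text
clock: 5.67
eef_pos: [0.4657, -0.3379, -0.0187]
tool_rot: [0.782, 0.621, 0.047, -0.038]
ft_force: [0.2, 1.1, -0.4]
grip_width: 0.0254
grasp_force: 0.0
```

step_arm(targets="-0.41 0 0 -0.002 0 0 0; -0.41 0 0 -0.002 0 0 0")

```text
clock: 5.83
eef_pos: [0.4657, -0.3379, -0.0197]
tool_rot: [0.782, 0.621, 0.047, -0.038]
ft_force: [-0.4, -0.3, -0.9]
grip_width: 0.025
grasp_force: 0.0
```

step_arm(targets="-0.41 0 0 -0.002 0 0 0; -0.41 0 0 -0.002 0 0 0")

```text
clock: 6.0
eef_pos: [0.4657, -0.3379, -0.0207]
tool_rot: [0.782, 0.621, 0.047, -0.038]
ft_force: [-1.4, 0.1, -0.2]
grip_width: 0.0255
grasp_force: 0.0
```

step_arm(targets="-0.41 0 0 -0.002 0 0 0; -0.41 0 0 -0.002 0 0 0")

```text
clock: 6.17
eef_pos: [0.4659, -0.3379, -0.0209]
tool_rot: [0.782, 0.621, 0.047, -0.038]
ft_force: [-1.4, 0.7, 4.3]
grip_width: 0.0249
grasp_force: 1.8
```

Run:
```python
from h import *
o=bot.get_obs();print(o["eef_pos"],o["ft_force"],o["joint_pos"].round(4).tolist(),o["tau"].round(2).tolist())
a=bot.camera("side")[345:395,285:365,::-1]
cv2.imwrite("pics/s4.png",cv2.resize(a,None,fx=9,fy=9,interpolation=2))
```

```text
[ 0.46585046 -0.33793602 -0.02089083] [-1.37571661  0.70938893  4.30420856] [-0.6885, 0.6212, -0.0545, 0.9495, 0.108, 1.1084] [0.05, -47.32, 19.88, -0.24, 0.3, -0.01]
```

View pics/s4.png

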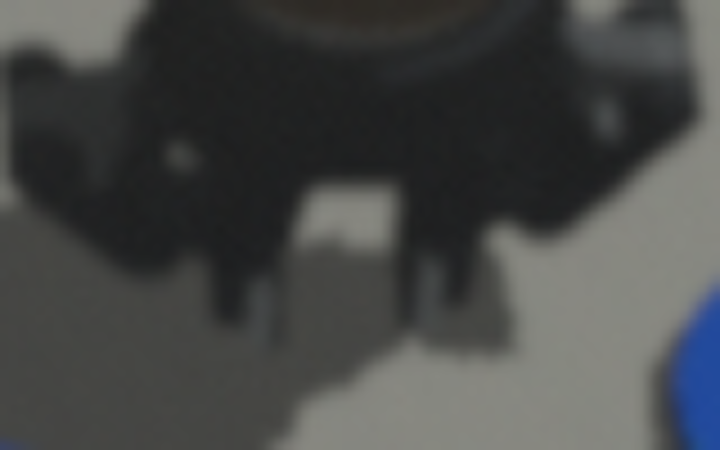

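Contact reads 4.3 N at TCP z = -0.0209, so the bench reference for this finger opening is about -0.0206. I'll lift slightly and slide the dish towards the pad edge.

step_arm(targets="-0.41 0.007 -0.002 0.0025 0 0 0; -0.41 0.011 0.018 0.0025 0 0 0; -0.41 0.014 0.032 0.0025 0 0 0; -0.41 0.016 0.042 0.0025 0 0 0; -0.41 0.018 0.052 0.0025 0 0 0; -0.41 0.021 0.062 0.0025 0 0 0; -0.41 0.023 0.072 0.0025 0 0 0; -0.41 0.025 0.082 0.0025 0 0 0; -0.41 0.027 0.09 0.0025 0 0 0; -0.41 0.027 0.09 0.0025 0 0 0")

```text
clock: 7.05
eef_pos: [0.4795, -0.292, -0.0202]
tool_rot: [0.782, 0.621, 0.047, -0.038]
ft_force: [0.1, -0.2, -0.0]
grip_width: 0.0252
grasp_force: 0.0
```

Run:
```python
from h import *
o=bot.get_obs();print(o["eef_pos"],o["ft_force"])
im=bot.camera("top"); cv2.imwrite("pics/t5.png",cv2.resize(im[240:315,370:470,::-1],None,fx=6,fy=6,interpolation=2))
```

```text
[ 0.47946373 -0.29196718 -0.02021937] [ 0.08112653 -0.15357551 -0.0473381 ]
```

View pics/t5.png

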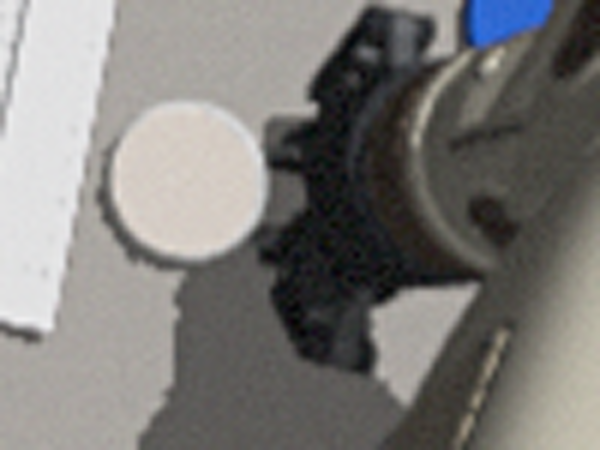

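The dish is at crop (188,180), about 8 mm short of the pad edge, with the fingers touching it about 4 mm off centre. I'll recentre and press it against the edge.

step_arm(targets="-0.41 0 -0.004 0 0 0 0; -0.41 0.006 -0.004 0 0 0 0; -0.41 0.007 0.003 0 0 0 0; -0.41 0.008 0.008 0 0 0 0; -0.41 0.0095 0.014 0 0 0 0; -0.41 0.0095 0.014 0 0 0 0")

```text
clock: 7.6
eef_pos: [0.484, -0.2852, -0.0203]
tool_rot: [0.782, 0.621, 0.047, -0.038]
ft_force: [-0.5, 0.1, -0.3]
grip_width: 0.0256
grasp_force: 0.0
```

step_arm(targets="-0.41 0.0009 0.004 0 0 0 0; -0.41 0.0009 0.004 0 0 0 0")

```text
clock: 7.77
eef_pos: [0.4845, -0.2838, -0.0203]
tool_rot: [0.782, 0.621, 0.047, -0.038]
ft_force: [-0.8, 0.0, -0.7]
grip_width: 0.0253
grasp_force: 0.3
```

step_arm(targets="-0.41 0.0009 0.004 0 0 0 0; -0.41 0.0009 0.004 0 0 0 0")

```text
clock: 7.93
eef_pos: [0.4845, -0.2833, -0.0202]
tool_rot: [0.782, 0.62, 0.046, -0.037]
ft_force: [-1.9, -4.2, -0.7]
grip_width: 0.0256
grasp_force: 2.2
```

step_arm(targets="-0.41 0.0009 0.004 0 0 0 0; -0.41 0.0009 0.004 0 0 0 0")

```text
clock: 8.1
eef_pos: [0.4845, -0.283, -0.0202]
tool_rot: [0.782, 0.62, 0.044, -0.036]
ft_force: [-3.9, -8.6, 0.2]
grip_width: 0.0251
grasp_force: 4.5
```

step_arm(targets="-0.41 0.0005 0.002 0 0 0 0; -0.41 0.0005 0.002 0 0 0 0")

```text
clock: 8.27
eef_pos: [0.4845, -0.2829, -0.0202]
tool_rot: [0.783, 0.62, 0.044, -0.035]
ft_force: [-5.1, -9.6, 0.1]
grip_width: 0.0251
grasp_force: 5.5
```

The dish is jammed against the edge with about 11 N. Now I'll work its near side up.

step_arm(targets="-0.41 0 0 0.002 0 0 0; -0.41 0 0 0.004 0 0 0")

```text
clock: 8.43
eef_pos: [0.4844, -0.2828, -0.0182]
tool_rot: [0.783, 0.62, 0.044, -0.036]
ft_force: [-4.6, -9.7, -1.4]
grip_width: 0.0252
grasp_force: 5.3
```

step_arm(targets="-0.41 0 0 0.002 0 0 0; -0.41 0 0 0.004 0 0 0; -0.41 0 0 0.006 0 0 0")

```text
clock: 8.68
eef_pos: [0.4845, -0.2828, -0.0151]
tool_rot: [0.783, 0.62, 0.044, -0.036]
ft_force: [-4.2, -9.6, -0.4]
grip_width: 0.0249
grasp_force: 5.2
```

Run:
```python
from h import *
o=bot.get_obs();print(o["eef_pos"],o["ft_force"])
im=bot.camera("top");s=bot.camera("side"); cv2.imwrite("pics/t6.png",cv2.resize(np.hstack([im[240:315,360:460,::-1],s[300:375,280:380,::-1]]),None,fx=4,fy=4,interpolation=2))
```

```text
[ 0.4844706  -0.28277022 -0.01514169] [-4.19694705 -9.62304096 -0.44250773]
```

View pics/t6.png

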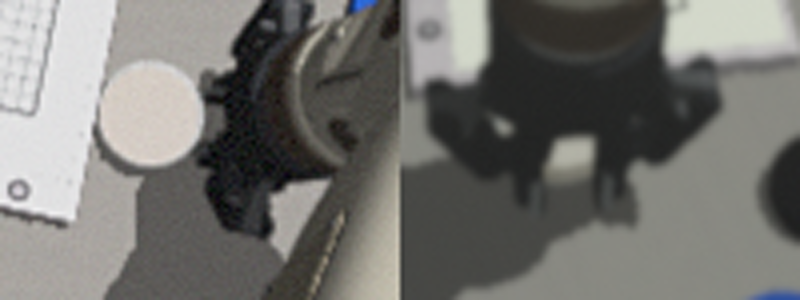

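The dish centre is at crop (150,113), touching the pad edge, with the fingers behind it. The vertical reaction is almost zero, which suggests it is tilting rather than slipping. I'll lift on and check the tilt numerically.

step_arm(targets="-0.41 0 0 0.003 0 0 0; -0.41 0 0 0.006 0 0 0; -0.41 0 0 0.009 0 0 0; -0.41 0 0 0.012 0 0 0")

```text
clock: 9.12
eef_pos: [0.4847, -0.2825, -0.009]
tool_rot: [0.783, 0.62, 0.044, -0.036]
ft_force: [-3.8, -7.5, 0.6]
grip_width: 0.0251
grasp_force: 4.7
```

```bash
cat >> h.py <<'E'
def tan(n="top",box=None,lo=8):
    "agar/dish blob by warm tint: pixels with R-B large, not orange"
    im=bot.camera(n).astype(int); m=((im[...,0]-im[...,2]>lo)&(im[...,0]>150)&(im[...,0]-im[...,2]<45)).astype(np.uint8)
    k=np.zeros_like(m);x0,x1,y0,y1=box;k[y0:y1,x0:x1]=1;m=cv2.morphologyEx(m*k,cv2.MORPH_CLOSE,np.ones((3,3),np.uint8))
    c=max(cv2.findContours(m,0,cv2.CHAIN_APPROX_NONE)[0],key=cv2.contourArea); return c
E
python3 - <<'E'
from h import *
o=bot.get_obs();print(o["eef_pos"],o["ft_force"])
c=tan(box=(340,430,230,310)); print(cv2.fitEllipse(c),cv2.boundingRect(c))
a=cv2.imread("pics/top0.png")[...,::-1].astype(int); m=((a[...,0]-a[...,2]>8)&(a[...,0]>150)&(a[...,0]-a[...,2]<45)).astype(np.uint8)[240:310,380:440]
print("orig",cv2.fitEllipse(max(cv2.findContours(m,0,1)[0],key=cv2.contourArea)))
E
```

```text
[ 0.48470828 -0.28251098 -0.00896252] [-3.82926206 -7.47627007  0.56300193]
((403.7486572265625, 250.03929138183594), (31.509984970092773, 59.92456817626953), 22.500865936279297) (385, 230, 45, 51)
orig ((31.98023223876953, 36.76600646972656), (60.661685943603516, 70.32676696777344), 10.974212646484375)
```

```bash
python3 - - <<'E'
s=open('h.py').read(); i=s.index('def tan'); s=s[:i]+'''def tan(im,box,r=185,lo=9):
    im=cv2.GaussianBlur(im,(5,5),0).astype(int); x0,x1,y0,y1=box; im=im[y0:y1,x0:x1]
    d=im[...,0]-im[...,2]; m=((d>lo)&(d<45)&(im[...,0]>r)).astype(np.uint8)
    c=max(cv2.findContours(m,0,cv2.CHAIN_APPROX_NONE)[0],key=cv2.contourArea)+np.array([x0,y0])
    e=cv2.fitEllipse(c); return np.round(e[0],1),np.round(e[1],1),round(e[2]),round(cv2.contourArea(c))
'''; open('h.py','w').write(s)
E
python3 - <<'E'
from h import *
a=np.ascontiguousarray(cv2.imread("pics/top0.png")[...,::-1]); im=bot.camera("top"); np.save("pics/a.npy",im)
print(tan(a,(380,440,240,310)),tan(im,(375,440,240,310)))
print(im[268,380:425].mean(1).round().astype(int)); print((im[268,380:425,0].astype(int)-im[268,380:425,2]))
E
```

```text
(array([410.2, 271.8]), array([22. , 23.4]), 147, 404) (array([397.4, 268.2]), array([22.5, 23.4]), 87, 412)
[226 224 225 219 157 205 203 204 203 201 205 202 204 200 204 205 207 202
 204 205 205 203 201 200 205 203 203 203 204 209 206 113  89  90  91  93
  78  33  18  19  15  26  11  31  34]
[ -2   0  -1  -1   2  10  16  14  17  13  15  15  18  14  16  15  13  14
  19  16  16  16  15  16  15  15  17  14  21  12  -1   4   6  -1   5   5
   8  -1 -15   4   9   7 -18   0  -3]
```

Run:
```python
from h import *
im=bot.camera("side"); 
for c in(320,322,324): print(c,[tuple(int(x) for x in p) for p in im[330:354,c]])
def proj(n,P):
    T=np.array(I[n]["pose"]);f=240/np.tan(np.radians(I[n]["vertical_fov"]/2));q=T[:3,:3].T@(np.array(P)-T[:3,3]);return (I[n]["cx"]+f*q[0]/-q[2],I[n]["cy"]-f*q[1]/-q[2])
u=np.array([.2215,.9751]);v=np.array([-.9751,.2215]);pad=np.array([.5455,-.147])
for z in(0,.004,.011,.015,.02,.026): print(z,proj("side",[*(pad+u*-.141+v*.030),z]))
```

```text
320 [(38, 39, 38), (55, 55, 54), (94, 95, 89), (135, 136, 126), (159, 160, 149), (167, 168, 156), (169, 170, 158), (169, 170, 158), (164, 164, 152), (148, 148, 136), (135, 133, 121), (128, 127, 115), (126, 124, 114), (115, 114, 105), (97, 97, 90), (80, 80, 76), (73, 73, 70), (73, 73, 69), (72, 72, 68), (72, 72, 70), (72, 72, 69), (71, 72, 69), (71, 71, 69), (71, 72, 69)]
322 [(42, 43, 42), (71, 72, 68), (114, 115, 107), (149, 149, 139), (166, 167, 155), (170, 171, 159), (170, 171, 159), (169, 170, 158), (162, 162, 150), (149, 147, 136), (136, 135, 124), (131, 130, 119), (126, 124, 114), (114, 113, 105), (95, 95, 89), (79, 79, 75), (73, 74, 70), (73, 73, 70), (72, 72, 69), (72, 72, 68), (72, 72, 69), (72, 73, 69), (71, 72, 68), (73, 73, 69)]
324 [(46, 47, 45), (83, 84, 78), (130, 131, 122), (160, 160, 149), (170, 170, 158), (170, 171, 159), (171, 171, 159), (167, 167, 154), (154, 154, 142), (141, 140, 129), (133, 132, 121), (129, 128, 117), (119, 118, 109), (101, 101, 94), (83, 84, 79), (75, 76, 72), (73, 73, 69), (72, 72, 69), (73, 74, 69), (72, 72, 69), (72, 73, 69), (72, 72, 68), (72, 72, 69), (72, 72, 69)]
0 (np.float64(321.85175405325543), np.float64(347.69797185388427))
0.004 (np.float64(321.8716275254363), np.float64(346.5198648265348))
0.011 (np.float64(321.9067067952911), np.float64(344.440352300784))
0.015 (np.float64(321.92692594942076), np.float64(343.2417531153711))
0.02 (np.float64(321.9523799524835), np.float64(341.73283008423306))
0.026 (np.float64(321.9831919954765), np.float64(339.90628039796104))
```

The side column shows the near rim about 3 rows higher than a flat dish would be, i.e. lifted roughly 10 mm, so the hook is working. Continuing along the arc.

step_arm(targets="-0.41 0 0 0.004 0 0 0; -0.41 0 0 0.008 0 0 0; -0.41 0 0 0.012 0 0 0; -0.41 0 0 0.016 0 0 0; -0.41 0 0 0.02 0 0 0")

```text
clock: 9.68
eef_pos: [0.4852, -0.2811, 0.0012]
tool_rot: [0.782, 0.62, 0.046, -0.036]
ft_force: [-2.1, -5.2, 1.1]
grip_width: 0.0249
grasp_force: 2.8
```

```bash
cat > look.py <<'E'
from h import *
o=bot.get_obs();print(o["eef_pos"].round(4),o["ft_force"].round(1))
im=bot.camera("side"); t=bot.camera("top")
print([int(x) for x in im[315:352,322].mean(1)])
try: print(tan(t,(350,440,235,310)))
except Exception as e: print(e)
for r in(262,268,274): print([int(x) for x in t[r,360:420].mean(1)])
E
python3 look.py
```

```text
[ 0.4852 -0.2811  0.0012] [-2.1 -5.2  1.1]
[38, 38, 38, 37, 38, 38, 37, 38, 36, 37, 36, 40, 59, 95, 130, 149, 155, 155, 153, 149, 143, 141, 140, 137, 127, 108, 87, 74, 71, 71, 71, 70, 70, 71, 71, 70, 71]
(array([397.5, 267.8]), array([21.4, 23.2]), 60, 389)
[208, 204, 223, 220, 219, 211, 226, 227, 218, 168, 199, 226, 226, 226, 223, 225, 225, 225, 224, 225, 225, 223, 218, 227, 216, 160, 198, 201, 201, 199, 193, 192, 199, 197, 198, 201, 196, 198, 195, 195, 198, 195, 198, 197, 197, 197, 198, 201, 201, 177, 103, 66, 46, 46, 46, 36, 41, 44, 30, 9]
[220, 220, 203, 201, 199, 181, 169, 156, 156, 221, 226, 226, 225, 223, 224, 224, 224, 226, 224, 224, 223, 225, 227, 217, 153, 205, 199, 200, 198, 198, 198, 200, 198, 198, 196, 198, 194, 198, 196, 199, 198, 197, 198, 197, 197, 195, 196, 199, 198, 200, 182, 116, 87, 87, 85, 109, 143, 91, 36, 13]
[223, 224, 223, 224, 224, 226, 225, 223, 225, 227, 225, 224, 226, 224, 225, 224, 224, 225, 223, 221, 218, 229, 214, 93, 78, 115, 185, 207, 198, 199, 196, 195, 200, 196, 195, 199, 196, 199, 196, 195, 197, 198, 197, 197, 196, 199, 199, 192, 158, 97, 69, 59, 49, 46, 46, 26, 22, 26, 14, 31]
```

step_arm(targets="-0.41 0 0.001 0.005 0 0 0; -0.41 0.0004 0.0016 0.01 0 0 0; -0.41 0.0006 0.0027 0.0145 0 0 0; -0.41 0.0009 0.0041 0.019 0 0 0; -0.41 0.0013 0.0057 0.0238 0 0 0; -0.41 0.0017 0.0074 0.028 0 0 0")

```text
clock: 10.28
eef_pos: [0.4866, -0.276, 0.0153]
tool_rot: [0.782, 0.62, 0.047, -0.037]
ft_force: [-1.9, -4.1, 2.0]
grip_width: 0.0252
grasp_force: 2.6
```

```bash
python3 look.py|head -3
```

```text
[ 0.4866 -0.276   0.0153] [-1.9 -4.1  2. ]
[37, 37, 37, 37, 42, 68, 105, 131, 136, 135, 135, 136, 139, 148, 157, 159, 157, 147, 131, 107, 83, 73, 71, 71, 71, 71, 71, 71, 71, 71, 71, 70, 71, 70, 72, 76, 90]
(array([389.6, 270.2]), array([ 4.5, 11.1]), 161, 22)
```

step_arm(targets="-0.41 0.0003 0.0012 0.0042 0 0 0; -0.41 0.0008 0.0035 0.0084 0 0 0; -0.41 0.0013 0.0059 0.0124 0 0 0; -0.41 0.0019 0.0086 0.0162 0 0 0")

```text
clock: 10.72
eef_pos: [0.4876, -0.2708, 0.0231]
tool_rot: [0.782, 0.621, 0.047, -0.038]
ft_force: [-3.1, -3.5, 2.4]
grip_width: 0.0255
grasp_force: 2.6
```

```bash
python3 look.py|head -3
```

```text
[ 0.4876 -0.2708  0.0231] [-3.1 -3.5  2.4]
[81, 122, 142, 142, 139, 142, 146, 151, 159, 167, 169, 165, 155, 138, 112, 87, 73, 72, 72, 72, 72, 71, 72, 72, 72, 71, 72, 71, 72, 71, 72, 72, 79, 95, 112, 125, 132]
max() iterable argument is empty
```

step_arm(targets="-0.41 0.0006 0.0027 0.0038 0 0 0; -0.41 0.0013 0.0059 0.0072 0 0 0; -0.41 0.0021 0.0092 0.0106 0 0 0; -0.41 0.0028 0.0125 0.0138 0 0 0; -0.41 0.0037 0.0162 0.0166 0 0 0; -0.41 0.0045 0.02 0.0194 0 0 0")

```text
clock: 11.32
eef_pos: [0.4899, -0.2611, 0.0331]
tool_rot: [0.782, 0.621, 0.047, -0.037]
ft_force: [-3.8, -4.6, 5.6]
grip_width: 0.0254
grasp_force: 4.0
```

```bash
python3 look.py
```

```text
[ 0.4899 -0.2611  0.0331] [-3.8 -4.6  5.6]
[164, 162, 176, 183, 173, 152, 124, 96, 78, 73, 72, 72, 72, 72, 72, 73, 73, 72, 72, 72, 72, 72, 72, 73, 72, 72, 72, 72, 74, 80, 96, 116, 130, 134, 136, 135, 135]
(array([402.9, 264.7]), array([1.7, 7.4]), 9, 6)
[209, 206, 221, 219, 219, 206, 224, 226, 219, 166, 199, 227, 226, 226, 224, 223, 225, 223, 224, 225, 226, 224, 219, 227, 212, 145, 152, 159, 158, 141, 136, 136, 135, 132, 134, 132, 135, 137, 135, 134, 136, 148, 188, 193, 191, 179, 151, 167, 159, 149, 106, 29, 23, 13, 22, 25, 24, 31, 30, 26]
[219, 219, 205, 206, 201, 176, 171, 155, 160, 221, 227, 227, 224, 223, 222, 224, 226, 223, 225, 223, 224, 227, 227, 198, 145, 160, 160, 146, 134, 137, 137, 136, 134, 132, 134, 134, 133, 136, 130, 137, 154, 173, 187, 192, 178, 136, 88, 104, 141, 109, 65, 17, 27, 34, 21, 26, 28, 18, 25, 23]
[224, 224, 224, 223, 225, 223, 226, 223, 226, 225, 226, 225, 223, 223, 224, 225, 224, 226, 225, 221, 220, 230, 217, 99, 115, 148, 161, 156, 139, 134, 136, 133, 135, 136, 136, 132, 140, 144, 149, 161, 159, 157, 100, 66, 48, 44, 26, 30, 27, 24, 22, 34, 23, 19, 20, 15, 26, 14, 11, 33]
```

step_arm(targets="-0.41 0.0009 0.0039 0.0046 0 0 0; -0.41 0.0018 0.008 0.007 0 0 0; -0.41 0.0028 0.0123 0.0092 0 0 0; -0.41 0.0038 0.0166 0.011 0 0 0")

```text
clock: 11.75
eef_pos: [0.4921, -0.2529, 0.039]
tool_rot: [0.782, 0.621, 0.047, -0.037]
ft_force: [-3.1, -5.3, 8.3]
grip_width: 0.025
grasp_force: 5.1
```

```bash
python3 look.py
```

```text
[ 0.4921 -0.2529  0.039 ] [-3.1 -5.3  8.3]
[131, 108, 86, 78, 76, 77, 77, 77, 76, 75, 73, 73, 72, 73, 72, 72, 73, 71, 72, 72, 73, 72, 72, 72, 73, 75, 89, 112, 130, 135, 135, 135, 135, 135, 136, 135, 136]
(array([399.4, 263.3]), array([ 2.7, 10.4]), 8, 16)
[210, 203, 223, 218, 219, 209, 224, 227, 218, 163, 200, 226, 226, 225, 224, 224, 224, 223, 224, 224, 225, 222, 219, 225, 189, 121, 126, 142, 140, 119, 115, 112, 113, 112, 109, 109, 116, 131, 176, 199, 203, 197, 163, 134, 167, 172, 160, 58, 10, 9, 26, 19, 22, 22, 27, 33, 29, 33, 38, 37]
[219, 218, 208, 203, 197, 181, 174, 152, 165, 219, 225, 225, 227, 224, 223, 225, 224, 224, 224, 225, 223, 225, 224, 173, 123, 139, 144, 135, 112, 109, 105, 108, 111, 110, 113, 119, 152, 190, 197, 196, 191, 158, 101, 84, 89, 72, 27, 25, 15, 13, 23, 27, 23, 17, 37, 19, 20, 31, 35, 30]
[225, 222, 224, 224, 223, 225, 223, 222, 225, 224, 223, 222, 224, 223, 225, 222, 223, 226, 224, 221, 218, 231, 214, 99, 114, 137, 137, 134, 108, 109, 110, 113, 116, 127, 149, 153, 159, 156, 133, 101, 63, 27, 28, 12, 27, 22, 24, 26, 26, 20, 20, 18, 28, 18, 19, 26, 36, 18, 24, 27]
```

step_arm(targets="-0.41 0.001 0.0045 0.0038 0 0 0; -0.41 0.0021 0.0092 0.0052 0 0 0; -0.41 0.0031 0.0138 0.0064 0 0 0; -0.41 0.0043 0.0187 0.0076 0 0 0")

```text
clock: 12.18
eef_pos: [0.4944, -0.2434, 0.0434]
tool_rot: [0.782, 0.621, 0.047, -0.037]
ft_force: [-4.0, -4.3, 12.1]
grip_width: 0.0253
grasp_force: 7.5
```

```bash
python3 look.py
```

```text
[ 0.4944 -0.2434  0.0434] [-4.  -4.3 12.1]
[83, 83, 83, 83, 83, 83, 83, 84, 80, 74, 73, 73, 72, 72, 72, 73, 73, 73, 72, 72, 73, 77, 91, 114, 130, 135, 135, 136, 136, 135, 135, 134, 135, 135, 135, 136, 136]
(array([436.4, 303.5]), array([ 6.1, 21.9]), 12, 66)
[212, 201, 221, 217, 218, 207, 226, 228, 218, 168, 199, 227, 226, 224, 225, 224, 225, 226, 224, 224, 225, 224, 223, 224, 175, 100, 112, 116, 113, 94, 83, 91, 132, 172, 201, 201, 195, 159, 154, 124, 133, 162, 115, 36, 8, 25, 21, 12, 24, 24, 27, 31, 30, 37, 34, 38, 40, 27, 41, 52]
[219, 218, 203, 204, 201, 176, 173, 149, 163, 222, 225, 224, 223, 223, 225, 223, 223, 222, 223, 224, 228, 227, 220, 128, 90, 117, 120, 114, 84, 82, 114, 154, 189, 192, 188, 159, 121, 104, 71, 90, 85, 17, 17, 20, 30, 32, 16, 31, 26, 24, 25, 18, 34, 30, 33, 31, 37, 43, 37, 25]
[224, 222, 224, 224, 224, 224, 225, 224, 224, 225, 225, 224, 226, 223, 225, 225, 223, 225, 224, 223, 222, 225, 129, 88, 94, 113, 109, 106, 102, 129, 141, 141, 145, 137, 119, 92, 49, 26, 26, 22, 27, 28, 29, 30, 28, 31, 29, 23, 12, 21, 26, 10, 17, 3, 29, 21, 11, 25, 24, 20]
```

Force is rising because the finger now sits on top of the rim, with the dish at about 75° and its lid corner on the pad edge. I'll relieve it and tilt the tool so the tips push from behind.

step_arm(targets="-0.41 0 0 0.004 0 0 0; -0.41 0.0008 0.0035 0.006 0.15 -0.034 0")

```text
clock: 12.45
eef_pos: [0.4964, -0.2363, 0.0469]
tool_rot: [0.775, 0.62, 0.097, -0.076]
ft_force: [0.2, 0.3, -0.6]
grip_width: 0.0252
grasp_force: 0.1
```

step_arm(targets="-0.41 0.0008 0.0035 0.002 0.15 -0.034 0; -0.41 0.0008 0.0035 0.002 0.15 -0.034 0")

```text
clock: 12.62
eef_pos: [0.4937, -0.2408, 0.0442]
tool_rot: [0.771, 0.609, 0.142, -0.116]
ft_force: [0.3, -0.7, -0.2]
grip_width: 0.0253
grasp_force: 0.0
```

```bash
python3 look.py
```

```text
[ 0.4937 -0.2408  0.0442] [ 0.3 -0.7 -0.2]
[191, 184, 173, 159, 148, 149, 153, 153, 148, 142, 139, 143, 147, 151, 152, 149, 144, 134, 120, 105, 91, 79, 74, 72, 72, 71, 71, 70, 72, 71, 71, 74, 88, 111, 127, 133, 133]
(array([399.1, 270.3]), array([20.1, 21.8]), 20, 232)
[213, 209, 226, 223, 223, 215, 227, 229, 222, 174, 204, 231, 229, 228, 227, 227, 227, 228, 230, 226, 226, 226, 222, 231, 223, 158, 162, 166, 169, 163, 165, 192, 208, 211, 211, 208, 209, 209, 211, 209, 211, 211, 211, 213, 212, 217, 215, 214, 213, 220, 215, 196, 175, 168, 176, 170, 131, 41, 26, 32]
[224, 221, 207, 212, 205, 189, 176, 159, 167, 225, 230, 228, 228, 228, 225, 227, 226, 227, 228, 228, 228, 228, 232, 223, 148, 165, 159, 124, 161, 212, 211, 208, 209, 210, 210, 209, 215, 210, 215, 212, 212, 211, 211, 215, 214, 211, 214, 215, 213, 202, 142, 101, 82, 74, 35, 23, 24, 20, 23, 34]
[229, 228, 228, 228, 229, 228, 229, 228, 228, 229, 229, 227, 228, 226, 230, 227, 228, 229, 228, 225, 221, 229, 225, 162, 169, 158, 92, 88, 142, 216, 212, 211, 209, 208, 210, 210, 213, 189, 109, 33, 22, 8, 33, 31, 30, 24, 30, 34, 31, 29, 25, 18, 20, 26, 27, 27, 33, 26, 21, 28]
```

The dish slipped off and fell back flat, lid up, about 8 mm from the pad edge, and nothing else moved. The forces show it pivots about the pad's top edge, so the path should be an arc about that edge. I'll go back behind it and repeat.

step_arm(targets="-0.41 -0.002 -0.01 0.06 0 0 0; -0.41 -0.02 -0.08 0.06 -0.15 0.034 0; -0.41 -0.035 -0.14 0.04 -0.3 0.068 0; -0.41 -0.035 -0.14 0.04 -0.3 0.068 0; -0.41 -0.035 -0.14 0.04 -0.3 0.068 0")

```text
clock: 13.13
eef_pos: [0.4774, -0.3069, 0.0661]
tool_rot: [0.781, 0.621, 0.048, -0.039]
ft_force: [-0.1, 0.6, -0.1]
grip_width: 0.0252
grasp_force: 0.0
```

Run:
```python
from h import *
from scipy.spatial.transform import Rotation as R
o=bot.get_obs();print(o["eef_pos"],o["ft_force"],R.from_quat(o["tool_rot"]).as_matrix()[:,2])
t=bot.camera("top"); r=tan(t,(350,440,235,310)); print(r, ray("top",[r[0]],.015))
im=bot.camera("side");a=np.array(I["side"]["pose"])
print([int(x) for x in im[310:360,322].mean(1)])
```

```text
[ 0.47739298 -0.30688412  0.06611132] [-0.13906365  0.5579478  -0.11220785] [ 0.02686205  0.1208562  -0.99230651]
(array([400.9, 273.1]), array([22.1, 23.4]), 151, 406) [[ 0.48074687 -0.25672963]]
[38, 39, 38, 38, 39, 38, 38, 44, 61, 84, 99, 110, 123, 137, 153, 172, 183, 185, 183, 181, 180, 181, 180, 180, 180, 180, 181, 181, 181, 180, 180, 180, 181, 180, 179, 180, 176, 163, 142, 124, 116, 122, 129, 131, 123, 102, 81, 74, 73, 73]
```

step_arm(targets="-0.41 -0.018 0.004 -0.07 0 0 0; -0.41 -0.018 0.004 -0.14 0 0 0; -0.41 -0.018 0.004 -0.166 0 0 0; -0.41 -0.018 0.004 -0.166 0 0 0; -0.41 -0.018 0.004 -0.166 0 0 0")

```text
clock: 13.65
eef_pos: [0.4674, -0.3062, -0.0183]
tool_rot: [0.782, 0.621, 0.047, -0.04]
ft_force: [0.6, 0.6, -0.0]
grip_width: 0.0249
grasp_force: 0.0
```

step_arm(targets="-0.41 0 0 -0.0036 0 0 0; -0.41 0.003 0.014 -0.0036 0 0 0; -0.41 0.006 0.026 -0.0036 0 0 0; -0.41 0.008 0.034 -0.0036 0 0 0; -0.41 0.0095 0.042 -0.0036 0 0 0; -0.41 0.0105 0.046 -0.0036 0 0 0; -0.41 0.0105 0.046 -0.0036 0 0 0")

```text
clock: 14.23
eef_pos: [0.4736, -0.2841, -0.0188]
tool_rot: [0.782, 0.621, 0.047, -0.038]
ft_force: [-0.2, -0.1, -0.1]
grip_width: 0.0251
grasp_force: 0.0
```

step_arm(targets="-0.41 0.0009 0.004 0 0 0 0; -0.41 0.0014 0.006 0 0 0 0; -0.41 0.0014 0.006 0 0 0 0")

```text
clock: 14.48
eef_pos: [0.4741, -0.2817, -0.0189]
tool_rot: [0.782, 0.621, 0.047, -0.038]
ft_force: [-0.8, 0.0, -0.4]
grip_width: 0.0254
grasp_force: 0.0
```

Run:
```python
from h import *
t=bot.camera("top"); r=tan(t,(350,440,235,310)); print(bot.get_obs()["eef_pos"],r, ray("top",[r[0]],.015))
```

```text
[ 0.47408689 -0.28183716 -0.01890974] (array([396. , 272.1]), array([22.2, 23.5]), 161, 406) [[ 0.48314708 -0.24556611]]
```

step_arm(targets="-0.41 -0.0009 -0.004 0 0 0 0; -0.41 -0.0009 -0.004 -0.0026 0 0 0; -0.41 -0.0009 -0.004 -0.0026 0 0 0; -0.41 0.0005 0.002 -0.0026 0 0 0; -0.41 0.0009 0.004 -0.0026 0 0 0; -0.41 0.0009 0.004 -0.0026 0 0 0")

```text
clock: 15.03
eef_pos: [0.4745, -0.2806, -0.0202]
tool_rot: [0.782, 0.621, 0.046, -0.037]
ft_force: [-1.5, -3.8, -0.3]
grip_width: 0.0253
grasp_force: 1.4
```

step_arm(targets="-0.41 0.0009 0.004 0 0 0 0; -0.41 0.0009 0.004 0 0 0 0")

```text
clock: 15.2
eef_pos: [0.4748, -0.2804, -0.02]
tool_rot: [0.782, 0.62, 0.045, -0.036]
ft_force: [-1.9, -7.6, -1.3]
grip_width: 0.0251
grasp_force: 3.5
```

step_arm(targets="-0.41 -0.0002 -0.0008 0.006 0 0 0; -0.41 -0.0003 -0.0014 0.012 0 0 0; -0.41 -0.0004 -0.0018 0.018 0 0 0; -0.41 -0.0004 -0.002 0.024 0 0 0; -0.41 -0.0004 -0.0016 0.03 0 0 0; -0.41 -0.0002 -0.001 0.036 0 0 0; -0.41 0 0 0.042 0 0 0")

```text
clock: 15.78
eef_pos: [0.4751, -0.2784, 0.0012]
tool_rot: [0.782, 0.62, 0.047, -0.037]
ft_force: [-1.0, -4.4, 1.2]
grip_width: 0.0248
grasp_force: 2.7
```

```bash
python3 look.py|head -4
```

```text
[ 0.4751 -0.2784  0.0012] [-1.  -4.4  1.2]
[37, 37, 37, 37, 37, 36, 36, 37, 37, 36, 36, 36, 45, 72, 106, 125, 126, 121, 117, 111, 107, 103, 101, 97, 91, 79, 68, 71, 79, 78, 71, 68, 69, 70, 71, 72, 71]
(array([396.9, 271.5]), array([21.8, 23.1]), 46, 393)
[211, 204, 224, 220, 220, 208, 227, 226, 219, 167, 201, 227, 227, 226, 226, 226, 226, 226, 225, 225, 225, 224, 219, 226, 219, 147, 157, 193, 212, 206, 202, 198, 199, 195, 201, 197, 196, 195, 197, 195, 199, 196, 197, 200, 204, 203, 190, 173, 166, 165, 167, 168, 167, 142, 121, 102, 40, 25, 15, 10]
```

step_arm(targets="-0.41 0.0003 0.0015 0.0058 0 0 0; -0.41 0.0007 0.003 0.0118 0 0 0; -0.41 0.0011 0.005 0.0176 0 0 0; -0.41 0.0016 0.007 0.0232 0 0 0; -0.41 0.0021 0.0094 0.0288 0 0 0; -0.41 0.0027 0.012 0.0342 0 0 0; -0.41 0.0034 0.015 0.0396 0 0 0")

```text
clock: 16.47
eef_pos: [0.4768, -0.2699, 0.0209]
tool_rot: [0.782, 0.621, 0.047, -0.038]
ft_force: [-1.1, -2.9, 1.7]
grip_width: 0.0252
grasp_force: 2.0
```

```bash
python3 look.py|head -4
```

```text
[ 0.4768 -0.2699  0.0209] [-1.1 -2.9  1.7]
[38, 40, 51, 72, 87, 91, 91, 91, 91, 96, 100, 101, 100, 95, 86, 74, 61, 57, 57, 59, 63, 70, 88, 112, 119, 106, 84, 73, 71, 72, 72, 72, 72, 72, 73, 84, 104]
max() iterable argument is empty
[212, 202, 222, 219, 220, 206, 224, 227, 219, 166, 200, 226, 227, 226, 224, 225, 224, 224, 224, 224, 225, 222, 219, 225, 220, 153, 173, 186, 185, 180, 174, 173, 168, 166, 165, 171, 166, 167, 167, 168, 168, 171, 168, 168, 170, 165, 167, 171, 165, 166, 138, 52, 29, 29, 21, 25, 17, 28, 21, 28]
```

step_arm(targets="-0.41 0.0008 0.0035 0.005 0 0 0; -0.41 0.0016 0.007 0.01 0 0 0; -0.41 0.0025 0.0108 0.0148 0 0 0; -0.41 0.0033 0.0147 0.0194 0 0 0; -0.41 0.0043 0.0188 0.0236 0 0 0; -0.41 0.0053 0.023 0.0278 0 0 0; -0.41 0.0063 0.0278 0.0316 0 0 0")

```text
clock: 17.15
eef_pos: [0.4798, -0.2556, 0.0364]
tool_rot: [0.782, 0.621, 0.047, -0.038]
ft_force: [0.6, -1.5, 2.1]
grip_width: 0.0255
grasp_force: 0.8
```

```bash
python3 look.py|head -4
```

```text
[ 0.4798 -0.2556  0.0364] [ 0.6 -1.5  2.1]
[59, 58, 58, 56, 53, 50, 49, 52, 55, 59, 67, 78, 82, 87, 90, 98, 111, 122, 124, 114, 100, 93, 91, 85, 81, 83, 82, 78, 79, 95, 116, 130, 134, 135, 135, 135, 135]
(array([400.7, 268.1]), array([2.6, 9.6]), 8, 13)
[210, 205, 223, 221, 221, 209, 225, 228, 220, 168, 199, 228, 226, 226, 224, 226, 227, 225, 224, 226, 223, 223, 220, 227, 223, 142, 152, 147, 150, 143, 138, 125, 116, 126, 121, 123, 121, 123, 125, 168, 188, 187, 167, 102, 80, 65, 54, 50, 53, 22, 23, 27, 20, 19, 13, 42, 57, 47, 29, 35]
```

step_arm(targets="-0.41 0.0012 0.0055 0.0024 0 0 0; -0.41 0.0024 0.0107 0.0054 0 0 0; -0.41 0.0036 0.0158 0.0082 0 0 0; -0.41 0.0047 0.0209 0.011 0 0 0")

```text
clock: 17.58
eef_pos: [0.4824, -0.2458, 0.0422]
tool_rot: [0.782, 0.621, 0.047, -0.038]
ft_force: [-0.5, -0.5, 3.2]
grip_width: 0.0252
grasp_force: 1.3
```

```bash
python3 look.py|head -4
```

```text
[ 0.4824 -0.2458  0.0422] [-0.5 -0.5  3.2]
[56, 57, 59, 61, 66, 76, 89, 102, 113, 115, 110, 108, 109, 115, 122, 126, 127, 125, 121, 119, 115, 107, 98, 96, 103, 118, 130, 134, 135, 135, 135, 136, 135, 135, 135, 134, 135]
(array([396.1, 267.1]), array([ 3.2, 13.5]), 9, 24)
[212, 203, 224, 216, 220, 208, 225, 228, 219, 164, 197, 227, 226, 226, 223, 226, 223, 225, 224, 227, 223, 223, 221, 229, 219, 115, 117, 126, 129, 124, 107, 93, 93, 99, 142, 187, 204, 199, 154, 56, 27, 21, 23, 15, 14, 26, 18, 6, 19, 20, 46, 41, 35, 32, 39, 33, 33, 27, 34, 54]
```

step_arm(targets="-0.41 0.0012 0.0053 0.002 0 0 0; -0.41 0.0025 0.0109 0.004 0 0 0; -0.41 0.0037 0.0164 0.006 0 0 0")

```text
clock: 17.93
eef_pos: [0.4843, -0.2377, 0.0453]
tool_rot: [0.782, 0.62, 0.047, -0.037]
ft_force: [-0.1, -0.3, 4.8]
grip_width: 0.0247
grasp_force: 2.1
```

```bash
python3 look.py|head -4
```

```text
[ 0.4843 -0.2377  0.0453] [-0.1 -0.3  4.8]
[74, 81, 84, 85, 87, 91, 100, 111, 117, 119, 119, 123, 128, 131, 132, 131, 130, 128, 126, 125, 125, 129, 134, 135, 136, 136, 135, 136, 135, 134, 135, 135, 135, 135, 135, 135, 135]
(array([436.2, 303.7]), array([ 6.5, 20.9]), 14, 70)
[213, 202, 220, 220, 220, 211, 226, 229, 217, 165, 200, 227, 226, 223, 223, 226, 223, 225, 223, 225, 225, 223, 223, 217, 125, 83, 99, 110, 105, 106, 127, 173, 202, 204, 187, 101, 58, 40, 26, 8, 29, 18, 25, 27, 23, 31, 41, 53, 31, 40, 32, 32, 38, 30, 36, 56, 86, 95, 91, 73]
```

step_arm(targets="-0.41 0.0013 0.0059 0.001 0 0 0; -0.41 0.0026 0.0115 0.002 0 0 0; -0.41 0.0039 0.0174 0.003 0 0 0; -0.41 0.0058 0.0254 0.004 0 0 0")

```text
clock: 18.37
eef_pos: [0.4875, -0.225, 0.0476]
tool_rot: [0.782, 0.62, 0.048, -0.037]
ft_force: [-0.6, -0.5, 8.4]
grip_width: 0.0251
grasp_force: 3.3
```

```bash
python3 look.py|head -4
```

```text
[ 0.4875 -0.225   0.0476] [-0.6 -0.5  8.4]
[104, 104, 105, 106, 104, 103, 106, 118, 126, 129, 132, 133, 134, 133, 134, 134, 134, 134, 135, 135, 134, 135, 135, 135, 135, 136, 135, 135, 135, 135, 134, 134, 134, 135, 134, 135, 135]
(array([432.5, 298.1]), array([15. , 40.1]), 16, 342)
[210, 205, 222, 217, 217, 208, 227, 226, 218, 165, 198, 228, 226, 223, 225, 223, 224, 226, 228, 224, 175, 143, 124, 144, 172, 213, 219, 218, 193, 160, 143, 152, 137, 47, 14, 20, 21, 28, 28, 32, 31, 30, 35, 37, 32, 44, 37, 44, 61, 83, 103, 99, 68, 74, 77, 71, 73, 79, 78, 75]
```

step_arm(targets="-0.41 0.0018 0.0078 0.002 0 0 0; -0.41 0.004 0.0175 0.002 0 0 0; -0.41 0.0062 0.027 0.001 0 0 0")

```text
clock: 18.72
eef_pos: [0.4902, -0.2106, 0.0474]
tool_rot: [0.782, 0.621, 0.048, -0.038]
ft_force: [0.1, 1.3, 4.3]
grip_width: 0.0249
grasp_force: 1.9
```

```bash
python3 look.py|head -4
```

```text
[ 0.4902 -0.2106  0.0474] [0.1 1.3 4.3]
[127, 130, 130, 119, 107, 104, 109, 120, 130, 134, 135, 134, 134, 134, 135, 135, 135, 135, 135, 134, 134, 135, 135, 135, 135, 135, 135, 135, 135, 134, 134, 134, 134, 134, 135, 135, 135]
(array([428.4, 292.7]), array([24.8, 56.7]), 18, 836)
[213, 202, 222, 218, 220, 207, 224, 227, 217, 164, 196, 227, 227, 221, 174, 155, 173, 175, 182, 184, 182, 162, 147, 119, 104, 65, 23, 16, 24, 28, 13, 27, 34, 35, 33, 38, 32, 28, 31, 43, 60, 81, 92, 75, 73, 76, 74, 75, 75, 78, 75, 68, 68, 69, 63, 64, 69, 66, 74, 85]
```

step_arm(targets="-0.41 0.0026 0.0117 -0.001 0 0 0; -0.41 0.0053 0.0234 -0.003 0 0 0; -0.41 0.008 0.0351 -0.005 0 0 0; -0.41 0.0106 0.0468 -0.008 0 0 0")

```text
clock: 19.15
eef_pos: [0.4949, -0.1874, 0.0426]
tool_rot: [0.782, 0.621, 0.047, -0.038]
ft_force: [0.1, -0.6, -0.2]
grip_width: 0.0253
grasp_force: 0.0
```

```bash
python3 look.py|head -4
```

```text
[ 0.4949 -0.1874  0.0426] [ 0.1 -0.6 -0.2]
[192, 183, 171, 145, 117, 106, 109, 121, 130, 133, 134, 134, 133, 133, 133, 134, 135, 134, 134, 135, 134, 135, 134, 134, 135, 134, 134, 134, 134, 133, 134, 134, 133, 134, 134, 134, 134]
(array([421. , 281.2]), array([42.5, 86.1]), 15, 2125)
[163, 164, 163, 164, 166, 162, 163, 162, 164, 162, 161, 170, 157, 65, 22, 24, 26, 25, 29, 30, 36, 36, 38, 33, 28, 37, 40, 63, 72, 79, 74, 71, 70, 70, 72, 62, 67, 65, 68, 70, 79, 81, 101, 111, 121, 131, 136, 144, 146, 158, 161, 167, 169, 174, 171, 171, 178, 182, 183, 184]
```

Contact has gone and a grey disc now covers the pad area, so the dish has flipped. I'll lift, retreat and measure.

step_arm(targets="-0.41 0 0 0.07 0 0 0; -0.41 -0.015 -0.068 0.09 0 0 0; -0.41 -0.031 -0.136 0.09 0 0 0; -0.41 -0.046 -0.205 0.09 0 0 0; -0.41 -0.046 -0.205 0.09 0 0 0")

```text
clock: 19.67
eef_pos: [0.4716, -0.2967, 0.0887]
tool_rot: [0.784, 0.618, 0.046, -0.036]
ft_force: [0.6, -0.2, 0.2]
grip_width: 0.025
grasp_force: 0.0
```

Run:
```python
from h import *
print(bot.get_obs()["eef_pos"])
t=bot.camera("top");cv2.imwrite("pics/t9.png",t[...,::-1]);s=bot.camera("side");cv2.imwrite("pics/s9.png",s[...,::-1])
for r in range(240,300,5): print(r,[int(x) for x in t[r,335:405:2].mean(1)])
print(t[262,360:380:4])
```

```text
[ 0.47163059 -0.29665735  0.08870113]
240 [222, 218, 208, 219, 221, 226, 222, 229, 224, 226, 220, 225, 215, 214, 222, 210, 227, 213, 230, 202, 230, 226, 227, 228, 226, 226, 229, 173, 165, 167, 167, 168, 164, 164, 163]
245 [230, 210, 220, 207, 210, 215, 228, 229, 222, 229, 214, 224, 212, 220, 213, 218, 226, 223, 228, 166, 228, 227, 227, 228, 228, 227, 224, 164, 164, 166, 167, 166, 166, 166, 166]
250 [228, 228, 219, 209, 222, 207, 225, 225, 227, 223, 228, 225, 221, 218, 200, 217, 217, 228, 208, 230, 226, 227, 227, 227, 227, 229, 182, 164, 164, 167, 168, 167, 168, 167, 165]
255 [223, 228, 224, 226, 217, 222, 217, 214, 220, 208, 227, 220, 229, 227, 215, 197, 201, 185, 184, 213, 228, 228, 228, 226, 225, 226, 162, 165, 170, 167, 166, 169, 165, 166, 169]
260 [220, 228, 223, 232, 216, 225, 205, 221, 213, 215, 227, 207, 187, 165, 168, 168, 170, 169, 170, 167, 188, 167, 185, 221, 230, 187, 166, 169, 167, 163, 167, 164, 166, 167, 170]
265 [227, 227, 227, 228, 228, 228, 220, 209, 186, 169, 174, 182, 168, 169, 166, 168, 171, 172, 169, 165, 170, 169, 164, 189, 227, 166, 167, 167, 168, 170, 166, 16
[... 469 characters left out ...]
80, 170, 169, 206, 228, 230, 207, 170, 167, 167, 170, 171, 167, 170, 169, 166, 166, 167]
285 [230, 235, 233, 231, 229, 227, 227, 226, 228, 228, 229, 225, 229, 225, 157, 144, 229, 230, 227, 224, 227, 210, 229, 166, 167, 169, 168, 169, 168, 172, 166, 164, 168, 167, 166]
290 [168, 172, 167, 149, 149, 145, 134, 86, 87, 130, 164, 192, 233, 236, 213, 207, 230, 226, 227, 226, 227, 228, 208, 171, 167, 168, 165, 165, 168, 170, 163, 166, 169, 164, 171]
295 [166, 165, 169, 163, 167, 168, 165, 164, 165, 167, 168, 168, 166, 169, 172, 147, 111, 143, 94, 85, 100, 180, 167, 165, 166, 168, 166, 167, 165, 169, 165, 167, 170, 158, 117]
[[190 170 148]
 [188 168 146]
 [191 170 148]
 [190 170 154]
 [187 166 146]]
```

```bash
cat > fld.py <<'E'
from h import *
import sys
t=bot.camera("top");s=bot.camera("side");tag=sys.argv[1];cv2.imwrite(f"pics/t{tag}.png",t[...,::-1]);cv2.imwrite(f"pics/s{tag}.png",s[...,::-1])
u=np.array([.2215,.9751]);v=np.array([-.9751,.2215])
fc={"top":np.array([.5465,-.1485]),"side":np.array([.5445,-.1465])}  # field as each camera sees it
for n,im,box in(("top",t,(310,395,200,295)),("side",s,(275,385,255,335))):
    d=cv2.GaussianBlur(im,(3,3),0).astype(int);x0,x1,y0,y1=box;m=((d[...,0]-d[...,2])[y0:y1,x0:x1]>24).astype(np.uint8)
    c=max(cv2.findContours(m,0,1)[0],key=cv2.contourArea)+np.array([x0,y0])
    w=ray(n,c,.027);e=cv2.fitEllipse(w);p=np.array(e[0])-fc[n]
    print(n,"world",np.round(e[0],4),"diam",np.round(e[1],4),"field u,v mm",(1000*p@u).round(1),(1000*p@v).round(1))
print(bot.get_obs()["eef_pos"].round(4),bot.get_obs()["clock"])
E
python3 fld.py 10
```

```text
top world [ 0.4947 -0.1826] diam [0.0523 0.053 ] field u,v mm -44.7 43.0
side world [ 0.5001 -0.1998] diam [0.012  0.0235] field u,v mm -61.8 31.4
[ 0.472  -0.2899  0.0879] 19.8667
```

The dish lies flipped and wholly on the pad, 44.7 mm short of the field centre along the flip direction and 43 mm to its left. One diagonal push should centre it, so I'll turn the tool -45° and go behind it.

step_arm(targets="-0.41 -0.01 0.04 0.02 0 0 -1; -0.41 -0.02 0.08 0.02 0 0 -1; -0.41 -0.043 0.162 0.02 0 0 -1; -0.41 -0.043 0.162 0.02 0 0 -1; -0.41 -0.043 0.162 0.02 0 0 -1; -0.41 -0.043 0.162 0.02 0 0 -1; -0.41 -0.043 0.162 0.02 0 0 -1; -0.41 -0.043 0.162 0 0 0 -1")

```text
clock: 20.53
eef_pos: [0.452, -0.2083, 0.09]
tool_rot: [0.959, 0.275, 0.059, -0.016]
ft_force: [0.2, -0.9, -0.5]
grip_width: 0.0253
grasp_force: 0.0
```

```bash
python3 fld.py 11
python3 - <<'E'
from h import *
from scipy.spatial.transform import Rotation as R
print(R.from_quat(bot.get_obs()["tool_rot"]).as_matrix().round(3))
E
```

```text
top world [ 0.4948 -0.1828] diam [0.0517 0.0532] field u,v mm -44.9 42.8
side world [ 0.4914 -0.1815] diam [0.0502 0.0505] field u,v mm -45.9 44.1
[ 0.4498 -0.2075  0.0873] 20.6333
[[ 0.842  0.53   0.099]
 [ 0.526 -0.848  0.066]
 [ 0.119 -0.003 -0.993]]
```

step_arm(targets="-0.41 0 0 -0.07 0 0 0; -0.41 0 0 -0.14 0 0 0; -0.41 0 0 -0.172 0 0 0; -0.41 0 0 -0.172 0 0 0; -0.41 0 0 -0.172 0 0 0")

```text
clock: 21.05
eef_pos: [0.4501, -0.2085, 0.0018]
tool_rot: [0.96, 0.275, 0.057, -0.018]
ft_force: [-0.6, 1.3, -0.6]
grip_width: 0.025
grasp_force: 0.0
```

step_arm(targets="-0.41 0 0 -0.008 0 0 0; -0.41 0.013 0.008 -0.008 0 0 0; -0.41 0.026 0.017 -0.008 0 0 0; -0.41 0.038 0.0245 -0.008 0 0 0; -0.41 0.05 0.032 -0.008 0 0 0; -0.41 0.063 0.04 -0.008 0 0 0; -0.41 0.076 0.049 -0.008 0 0 0; -0.41 0.088 0.057 -0.008 0 0 0; -0.41 0.1 0.0645 -0.008 0 0 0; -0.41 0.1 0.0645 -0.008 0 0 0")

```text
clock: 21.88
eef_pos: [0.5025, -0.1768, -0.0013]
tool_rot: [0.96, 0.275, 0.059, -0.017]
ft_force: [0.1, -0.1, 0.9]
grip_width: 0.0254
grasp_force: 0.2
```

```bash
python3 fld.py 12
```

```text
top world [ 0.535  -0.1557] diam [0.0451 0.0553] field u,v mm -9.6 9.6Traceback (most recent call last):
  File "fld.py", line 8, in <module>
    c=max(cv2.findContours(m,0,1)[0],key=cv2.contourArea)+np.array([x0,y0])
      ~~~^^^^^^^^^^^^^^^^^^^^^^^^^^^^^^^^^^^^^^^^^^^^^^^^
ValueError: max() iterable argument is empty
```

step_arm(targets="-0.41 0.009 0.006 0 0 0 0; -0.41 0.017 0.011 0 0 0 0; -0.41 0.024 0.016 0 0 0 0; -0.41 0.026 0.017 0 0 0 0; -0.41 0.026 0.017 0 0 0 0; -0.41 0.015 0.01 0 0 0 0; -0.41 -0.03 -0.02 0.02 0 0 0; -0.41 -0.08 -0.06 0.08 0 0 0; -0.41 -0.1 -0.12 0.15 0 0 0; -0.41 -0.12 -0.19 0.2 0 0 0")

```text
clock: 22.82
eef_pos: [0.4409, -0.2643, 0.0938]
tool_rot: [0.96, 0.275, 0.058, -0.018]
ft_force: [1.8, -0.5, 0.3]
grip_width: 0.0253
grasp_force: 0.0
```

step_arm(targets="-0.41 -0.05 -0.08 0.05 0 0 0; -0.41 -0.1 -0.16 0.1 0 0 0; -0.41 -0.1 -0.16 0.1 0 0 0; -0.41 -0.1 -0.16 0.1 0 0 0")

```text
clock: 23.15
eef_pos: [0.3918, -0.35, 0.1456]
tool_rot: [0.961, 0.271, 0.059, -0.014]
ft_force: [-0.5, -0.4, -0.0]
grip_width: 0.0256
grasp_force: 0.0
```

```bash
python3 fld.py 13; python3 -c "
import cv2;a=cv2.imread('pics/t13.png')[160:320,260:480];b=cv2.imread('pics/s13.png')[240:400,230:450];cv2.imwrite('pics/f.png',cv2.resize(cv2.vconcat([a,b]),None,fx=1.85*1,fy=1.85,interpolation=2))"
```

```text
top world [ 0.5461 -0.1499] diam [0.0522 0.0534] field u,v mm -1.4 0.0
side world [ 0.5428 -0.1489] diam [0.05   0.0508] field u,v mm -2.7 1.1
[ 0.3922 -0.3455  0.1427] 23.25
```

View pics/f.png

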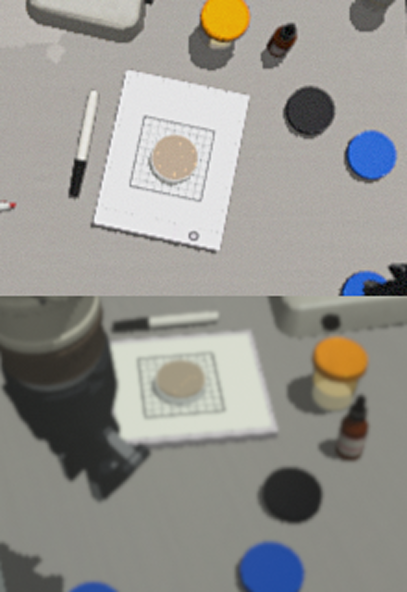

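The final picture shows the flipped dish, base up, at (174,158) in the top half. It is well inside the ruled square, and the marker, dropper, cup and other dishes visible in it look undisturbed. Handing in.

```bash
python3 -c "
from workcell import bot
print(bot.job_done())"
```

```text
the job is handed in; nothing more can be done
None
```

The culture dish lies lid down on the pad, inside the ruled square and about 2 mm from its centre. It took two tries, because on the first the dish slipped off the fingertips and fell back flat onto the bench, lid up. The highest force I read was about 14 N, and the job was handed in at about 23 s with the arm clear.

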